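Lock the assembly jig and present the brass block over its nest

TASK

Lock the assembly jig first: slide its red-knobbed bolt fully home into the keeper. Then pick up the brass block, carry it over the black power strip without bumping the strip, and finish still gripping it, hovering still and level about 1 cm above the pocket in the jig's white nest, lined up with the pocket so that it could be lowered straight in; never let the block touch the jig, leave the bolt home, and leave the aluminium block and the two lidded jars where they stand.

Things in the scene. Friction and masses are not known exactly. Their poses are not given: they have to be found in the camera images.
- part_c: The brass block: a plain pale-yellow (brass) machined block with two small holes in its top, 22 (x) x 50 (y) x 22 (z) mm, about 0.18 kg, loose on the bench. Origin: centre of its underside, z up, y along its length. Grasp it across the 22 mm width.
- jig: Assembly jig, fixed: aluminium base 120 (x) x 140 (y) x 10 mm; white nest block 60 x 90 mm, top at z = 32 mm; on its robot side a steel barrel bolt along y at x = -34, z = 22 mm, in saddles (tops z = 33 mm) at y = -56 to -46 and 10 to 20 mm; keeper y = 41 to 55 mm. Drawn, the rod sticks out 12 mm past the -y edge. Origin: centre of the underside, z up.
- pocket (a point): Centre of the mouth of the pocket in the white nest, at its top face (jig frame: x = 24, y = 0, z = 32 mm); axes parallel to the jig's. The pocket is 28 mm along the jig's x, 56 mm along its y, 14 mm deep, with a dark floor; the block's length goes along the jig's y, either way round.
- bolt (a joint): Travel of the bolt in m: 0 = fully drawn, 0.032 = fully home in the keeper (end stop). It grows along the jig's +y, against about 1.5 N of friction and light damping (8 N per m/s), no spring; it stays where it is left. Starts between 0 and 0.008.
- bolt_knob (a point): Centre of the top of the bolt's red knob, an upright round post 12 mm in diameter, its red grip reaching 26 mm down from this point; 60 mm above the bench, moves with the bolt. Jig frame: x = -34 mm, y = -33 mm plus the travel. It runs between the two saddles.
- power_strip: Black power strip lying between the blocks and the jig, fixed, 50 (x) x 325 (y) x 39 (z) mm. Origin: centre of its underside; its own y axis is its length, which points roughly away from the robot.
- part_a: Aluminium (silver grey) block with two small holes, 28 (x) x 45 (y) x 18 (z) mm, beside the brass one; not to be used. Origin: centre of its underside.
- flux_jar: Brown jar with a black lid, 46 mm in diameter, 50 mm high, at the back. Origin: centre of its underside.
- grease_pot: White pot with a blue lid, 52 mm in diameter, 34 mm high, at the back. Origin: centre of its underside.

How it is judged:
On the way, in this order (a step that is already met when the one before it is completed fails the run):
1. the bolt is fully home in the keeper while the brass block still lies on the bench (value of joint bolt above 0.028 m and height (world z) of part_c below 0.01 m), for 0.2 s.
2. the brass block is carried above the power strip, clear of its top (height (world z) of part_c above 0.039 m and x of part_c in the frame of power_strip between -0.025 and 0.025 m and y of part_c in the frame of power_strip between -0.163 and 0.163 m).
At the end, for the whole second after the job is handed in: Bolt home (over 27 of 32 mm). Block still in the fingers (grip over 1 N, under 20 mm/s), underside 3 to 20 mm above the nest top, centre within 4 mm of the pocket centre horizontally, length within 0.09 rad of the pocket, tilt under 0.09 rad, not touching the jig (value of joint bolt above 0.027 m and horizontal distance between part_c and pocket below 0.004 m and z of part_c in the frame of pocket between 0.003 and 0.02 m and angle between the y axis of part_c and the y axis of jig, either way round below 0.09 rad and angle between part_c's own z axis and vertical below 0.09 rad and contact force between part_c and jig below 0.05 N and contact force between part_c and the fingers above 1 N and linear speed of part_c below 0.02 m/s); the arm keeps its last pose, push and grip.
It fails at once if the brass block touches the jig (contact force between part_c and jig above 1 N).
It fails at once if the power strip is bumped by the block or the robot (contact force between part_c and power_strip above 2 N or contact force between any of the arm, the fingers and power_strip above 3 N).
It fails at once if the aluminium block or a jar is moved more than 15 mm (distance of any of part_a, flux_jar, grease_pot from where it was at the start of the episode above 0.015 m).
It also fails if it takes over 46 s, if anything falls off the work surface, if the arm or the gripper's body presses on something with over 40 N, if the wrist force passes 120 N, or if a joint passes its speed limit or range.

ROBOT

A 6-joint arm with a two-finger parallel gripper is mounted at the origin on a cart in front of the work surface, level with it; the furniture and walls round the work are solid. World frame = base frame: x ahead of the robot, y to its left, z up, the work surface at z = 0. Lengths are in m, angles in rad, forces in N, time in s.
With the tool pointing down it reaches from about 0.35 to 0.775 m from the base axis. Payload 5.5 kg.
Tool frame: the origin (TCP) lies between the finger pads; the fingertips stand 22 mm ahead of it and the grasp point (between the pads) lies 3 mm ahead of it; z points along the fingers, y is the line along which they close (so a half turn about z gives the same grasp; the last joint's range is limited). The gripper opens to 85 mm and grips with 20 to 120 N. Pads are 22 mm wide; open, the fingers measure 114 mm over their backs; the gripper's body (76 mm by 85 mm) begins 54 mm behind the grasp point. The pads swing forward as they close: fully open they stand 13 mm farther back than shut.
Start: joints at [1.195, 0.313, 0.046, 1.304, 0, 1.431], TCP at [0.134, 0.559, 0.253] pointing down, gripper open.
Joint ranges: [-2.76, 2.76], [-0.86, 1.69], [-1.03, 1.26], [-2.2, 2.34], [-1.47, 1.5], [-3.14, 3.14]. Speed limits (rad/s): [2.57, 2.57, 3.14, 3.14, 3.14, 3.14].

INTERFACE

Orientations are given as a unit quaternion [w, x, y, z].
In Python, from workcell import env gives the robot as it stands.
- The arm moves only by the tool drive_effector, called after "Call:" by a JSON object that holds its "op" and its "data". Schema: {"type":"object","properties":{"deltas":{"type":"array","items":{"type":"array","items":{"type":"number"},"minItems":6,"maxItems":6},"minItems":1,"maxItems":8},"finger_gap":{"type":"number"},"force":{"type":"number"},"only":{"type":"string"},"quiet":{"type":"boolean"},"lines":{"type":"string"}},"required":["deltas"],"additionalProperties":false}. deltas is a list of rows, 1 to 8 of them, each of 6 numbers: dx, dy, dz in units of 50 mm, then a rotation vector rx, ry, rz in units of 0.25 rad; each row is the pose to reach, as a shift and turn from the pose commanded when the call began, along the tool's axes at that moment; what a row does not reach only later rows make up. A row lasts 1/8 s, in which the tool goes at most 0.0625 m and 0.188 rad, less where a joint would pass 70% of its speed; a pose out of reach is approached as far as the arm can. finger_gap is the finger opening in m, set as the call begins (left out keeps the last). The fingers move at their own pace and stop on an object; force is the grip in N (left out, the last holds). Time passes only in rows, so rows that do not move let the fingers close. The tool returns the time, the measured TCP pose, the force, the opening and the grip force at its end. only (a regular expression) keeps the lines of the reply that match it, lines (a string "A,B") keeps lines A to B, and quiet returns only ok. Input that does not fit is refused with a message, and nothing moves.
- env.get_state(): the state, without advancing time (a new reading comes with each control period).
- env.read_camera(name): name is "scene" or "top" or "wrist"; returns a dict with "image" (384x512x3 uint8, red, green, blue), "K" (3x3 intrinsics, pixels), "D" ([k1, k2, p1, p2, k3] as OpenCV has them; the pictures are not rectified), "R" (3x3) and "t" (3): a world point X has camera coordinates R X + t. Camera axes: x right, y down, z forward; pixel columns grow to the right and rows downward; lengths in m; the calibration is good to about 2 mm. A picture is of the moment at which its call begins. There is no depth.
- env.hand_in(): hands the job in; it is judged then, once.
The state is a dict: "clock": time; "joint_pos": joint angles; "qvel": joint speeds; "tau": joint torques, N m; "tcp_pos": TCP position; "orientation": TCP orientation; "wrist_force": force on the tool from outside, world axes, zero at the start; "ft_torque": the same for the moment, N m; "finger_gap": finger opening in m; "grip_force": force on a finger pad.
Only numpy, scipy, OpenCV 4.12 (cv2) and the standard library are available. Lean on these libraries where they do the work, as an engineer would, in place of code of your own. Each camera call takes 0.05 s, during which the arm holds its last target. There are 200 camera calls.

## Working session

There is one attempt and no reset: what is moved stays moved. The work goes in short steps, Python scripts to look and compute and a tool call to move; the robot and the scene stay as the last step left them, time stands still between calls to the robot, and variables do not carry over. Pictures are saved under pics/ and viewed, at most 10 in all, crops included, and the job is handed in when it is done.

```bash
ls; mkdir -p pics
```

Create h.py:
```python
import numpy as np, cv2
from workcell import env
def snap(name,f):
    c=env.read_camera(name); cv2.imwrite('pics/'+f+'.png',cv2.cvtColor(c['image'],cv2.COLOR_RGB2BGR))
    np.savez('pics/'+f+'.npz',**{k:np.array(c[k]) for k in ('K','D','R','t')}); return c
def ray(f,pts,z):
    c=np.load('pics/'+f+'.npz'); u=cv2.undistortPoints(np.array(pts,float).reshape(-1,1,2),c['K'],c['D'])[:,0]
    d=np.c_[u,np.ones(len(u))]@c['R']; o=-c['R'].T@c['t']
    z=np.broadcast_to(z,len(u)); return o+d*((z-o[2])/d[:,2])[:,None]
def proj(f,X):
    c=np.load('pics/'+f+'.npz'); return cv2.projectPoints(np.array(X,float).reshape(-1,1,3),cv2.Rodrigues(c['R'])[0],c['t'],c['K'],c['D'])[0][:,0]
def crop(f,x0,y0,x1,y1,s,out):
    im=cv2.imread('pics/'+f+'.png')[y0:y1,x0:x1]; cv2.imwrite('pics/'+out+'.png',cv2.resize(im,None,fx=s,fy=s,interpolation=cv2.INTER_CUBIC))
def tcp():
    s=env.get_state(); q=s['orientation']
    from scipy.spatial.transform import Rotation as R
    return np.array(s['tcp_pos']),R.from_quat([q[1],q[2],q[3],q[0]]).as_matrix(),s
```

Run:
```python
from h import *
for n in('top','scene'): c=snap(n,n+'0'); print(n,(-c['R'].T@c['t']).round(3))
p,R,s=tcp(); print(p,R.round(3),s)
```

```text
pics
workcell.py
top [ 0.408 -0.259  1.048]
scene [0.058 0.272 0.517]
[0.1341938  0.55868992 0.25249962] [[-0.972  0.234 -0.001]
 [ 0.234  0.972 -0.002]
 [ 0.    -0.002 -1.   ]] {'clock': 0.1, 'joint_pos': array([1.19537765e+00, 3.13923918e-01, 4.50945804e-02, 1.30360406e+00,
       9.50818496e-06, 1.43116145e+00]), 'qvel': array([-0.00033875, -0.00094441,  0.00136169, -0.00192492,  0.00231636,
        0.00034163]), 'tau': array([ 3.11331671e-03, -4.81726062e+01,  2.99243689e+01,  1.27766214e-02,
       -1.33087092e-04,  9.13406268e-06]), 'tcp_pos': array([0.1341938 , 0.55868992, 0.25249962]), 'orientation': array([-2.13069336e-04,  1.17618966e-01,  9.93058462e-01, -7.90329748e-04]), 'wrist_force': array([-0.2452649 , -0.1209547 , -0.48753146]), 'ft_torque': array([ 0.01089996,  0.00895783, -0.06355829]), 'grip_force': 0.0, 'finger_gap': 0.08559241627349227}
```

View pics/top0.png

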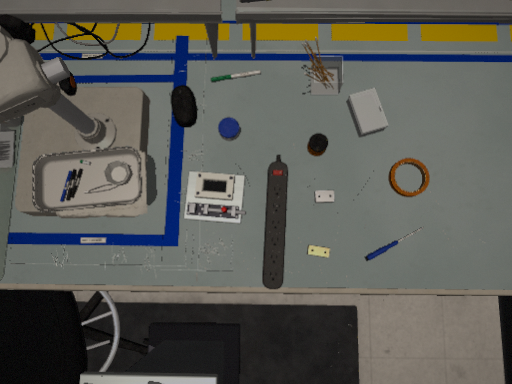

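View pics/scene0.png

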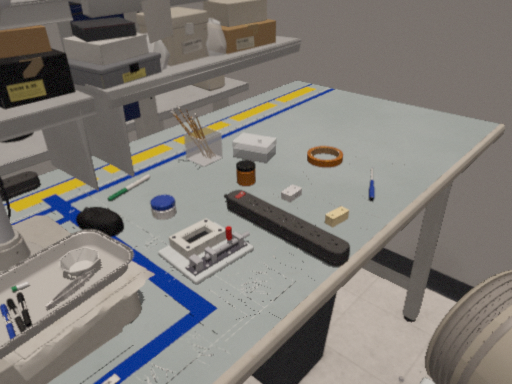

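The top view shows the jig near (214,197), the strip at (275,225), the brass block at (319,251), the aluminium block at (324,197) and the jars at (229,128) and (318,144). I'll enlarge the jig and the brass block.

Run:
```python
from h import *
crop('top0',180,165,250,227,10,'cj')
crop('top0',260,180,340,260,7,'cb')
print(ray('top0',[(214,197),(319,251),(324,197),(275,225)],[0.03,.022,.018,.039]).round(3))
```

```text
[[ 0.562 -0.146  0.03 ]
 [ 0.438 -0.397  0.022]
 [ 0.567 -0.411  0.018]
 [ 0.496 -0.292  0.039]]
```

View pics/cj.png

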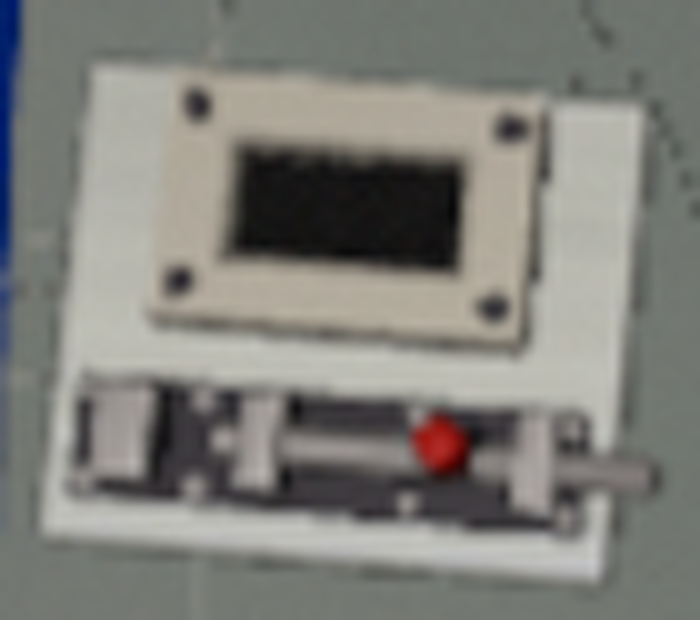

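View pics/cb.png

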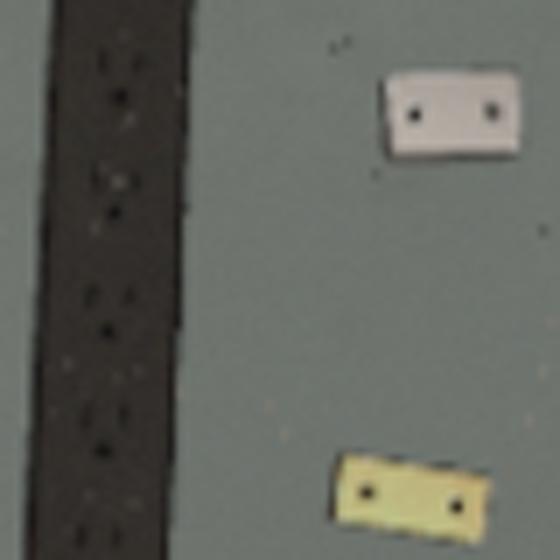

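Create m.py:
```python
from h import *
from scipy.optimize import least_squares
def fit(f,X,uv,p0):
    X=np.array(X,float)/1000
    def W(p): c,s=np.cos(p[2]),np.sin(p[2]); return np.c_[p[0]+c*X[:,0]-s*X[:,1],p[1]+s*X[:,0]+c*X[:,1],X[:,2]]
    r=least_squares(lambda p:(proj(f,W(p))-uv).ravel(),p0,loss='soft_l1'); return r.x,(proj(f,W(r.x))-uv)
```

Run:
```python
from m import *
def px(a,x0,y0,s): return np.array([x0,y0])+(np.array(a)+.5)/s-.5
uv=px([(93,63),(645,105),(603,580),(43,535),(178,72),(545,100),(522,348),(152,318),(237,145),(467,158),(459,272),(226,256)],180,165,10)
# image left=+y, up=+x
X=[(60,70,10),(60,-70,10),(-60,-70,10),(-60,70,10)]
best=None
nx=24
X+=[(nx+30,45,32),(nx+30,-45,32),(nx-30,-45,32),(nx-30,45,32)]
X+=[(38,28,32),(38,-28,32),(10,-28,32),(10,28,32)]
pj,r=fit('top0',X,uv,[.56,-.146,0]); print('jig',pj.round(4),r.round(2).tolist())
c,s=np.cos(pj[2]),np.sin(pj[2]); J=lambda x,y:(pj[0]+c*x-s*y,pj[1]+s*x+c*y)
k=ray('top0',px([(440,440)],180,165,10),.06)[0]; d=k[:2]-pj[:2]; print('knob',k.round(4),'jigframe',(c*d[0]+s*d[1],-s*d[0]+c*d[1]))
print('pocket',J(.024,0),'knob home',J(-.034,-.001))
uv=px([(343,455),(491,477),(483,543),(336,522)],260,180,7)
pb,r=fit('top0',[(11,25,22),(11,-25,22),(-11,-25,22),(-11,25,22)],uv,[.438,-.397,0]); print('brass',pb.round(4),r.round(2).tolist())
# alu, strip edges
print('alu',ray('top0',px([(385,72),(520,72),(518,155),(390,157)],260,180,7),.018).round(4))
print('strip edges',ray('top0',px([(55,0),(192,0),(27,555),(167,555)],260,180,7),.039).round(4), ray('top0',[(278,160),(272,288)],.039))
print('jars',ray('top0',[(229,127),(318,143)],[.034,.05]))
print('scene knob',proj('scene0',[k]) if 0 else '')
c=proj('scene0',[[*J(-.034,-.033),.06],[*J(.024,0),.032],[pb[0],pb[1],.022]]);print(c)
```

```text
jig [ 0.5666 -0.1447 -0.0681] [[-0.34, -0.41], [0.85, -0.32], [0.87, 0.72], [-0.61, 0.64], [-0.35, -0.04], [-0.01, -0.02], [0.07, -0.27], [-0.33, -0.19], [0.07, -0.33], [0.17, 0.14], [-0.1, 0.19], [-0.01, -0.01]]
knob [ 0.5311 -0.1725  0.06  ] jigframe (np.float64(-0.03352378552496411), np.float64(-0.030085306537046667))
pocket (np.float64(0.5905271881567324), np.float64(-0.14638019966578134)) knob home (np.float64(0.532593651748374), np.float64(-0.1434297150917813))
brass [ 0.4378 -0.3958 -0.1313] [[0.05, 0.13], [-0.02, 0.03], [0.06, -0.05], [-0.09, -0.11]]
alu [[ 0.5842 -0.3885  0.018 ]
 [ 0.5847 -0.4351  0.018 ]
 [ 0.5557 -0.4339  0.018 ]
 [ 0.5545 -0.3899  0.018 ]]
strip edges [[ 0.6044 -0.2738  0.039 ]
 [ 0.6049 -0.3205  0.039 ]
 [ 0.4176 -0.2659  0.039 ]
 [ 0.4181 -0.3121  0.039 ]] [[ 0.65264059 -0.29888684  0.039     ]
 [ 0.35199537 -0.28605226  0.039     ]]
jars [[ 0.7360208  -0.17860199  0.034     ]
 [ 0.69264087 -0.39403949  0.05      ]]
scene knob 
[[229.11387862 227.18899612]
 [196.64288    234.0007946 ]
 [336.63280492 212.48190443]]
```

The fits agree with the sizes given: the bolt knob sits at y = -30 mm in the jig frame (about 3 mm of travel). I'll work out the move to a point behind and above the knob, with the tool already turned for the later grasp.

Add to h.py:
```python
from scipy.spatial.transform import Rotation as Rt
PJ=[.5666,-.1447,-.0681]
def J(x,y,pj=None):
    pj=pj or PJ; c,s=np.cos(pj[2]),np.sin(pj[2]); return [pj[0]+c*x-s*y,pj[1]+s*x+c*y]
def to(xyz,psi):
    p,R,s=tcp(); c,q=np.cos(psi),np.sin(psi)
    T=np.array([[-c,-q,0],[-q,c,0],[0,0,-1.]])  # tool y=(-sin,cos), tool x = y x z
    d=R.T@(np.array(xyz)-p); print('shift',d.round(4),'rot',Rt.from_matrix(R.T@T).as_rotvec().round(4),'n',np.linalg.norm(d).round(3))
```

```bash
python3 -c "
from h import *
to([*J(-.034,-.075),.16],-.0681-np.pi/2)"
```

```text
shift [-0.5638 -0.6624  0.0934] rot [-1.5000e-03  9.0000e-04  1.4031e+00] n 0.875
```
Rows: each row max .0625. Put rows: the row is the pose to reach; clipped, "what a row doesn't reach later rows make up". So 8 rows of the intermediate poses (fractions). Split into 2 calls: first 8 rows half the position, all translation w/o rotation? Rotation vector changes tool axes for next call. First call: go half way without rotation. Second: other half with rotation.

Units first: shifts go in units of 50 mm and turns go in units of 0.25 rad. So -0.328 m is -6.56, -0.28 m is -5.6.

Call:
{"op": "drive_effector", "data": {"deltas": [[-0.7,-0.82,0,0,0,0],[-1.4,-1.64,0,0,0,0],[-2.1,-2.46,0,0,0,0],[-2.8,-3.28,0,0,0,0],[-3.5,-4.1,0,0,0,0],[-4.2,-4.92,0,0,0,0],[-4.9,-5.74,0,0,0,0],[-5.6,-6.56,0,0,0,0]], "finger_gap": 0.0, "force": 20}}

```text
clock: 1.1
tcp_pos: [0.3303, 0.1732, 0.2532]
orientation: [0.0, 0.117, 0.993, 0.0]
wrist_force: [1.5, 0.3, 0.4]
finger_gap: 0.0
grip_force: 0.0
```

```bash
python3 -c "
from h import *
to([*J(-.034,-.075),.16],-.0681-np.pi/2)"
```

```text
shift [-0.283  -0.3336  0.0932] rot [ 3.0000e-04 -0.0000e+00  1.4034e+00] n 0.447
```

In the tool's units: -0.334 m is -6.68, -0.293 m is -5.86, 1.403 rad is 5.612.

Call:
{"op": "drive_effector", "data": {"deltas": [[-0.72,-0.84,0.24,0,0,0.704],[-1.42,-1.68,0.48,0,0,1.408],[-2.14,-2.52,0.72,0,0,2.112],[-2.84,-3.36,0.96,0,0,2.816],[-3.56,-4.2,1.2,0,0,3.52],[-4.26,-5.04,1.44,0,0,4.224],[-4.96,-5.86,1.68,0,0,4.928],[-5.66,-6.68,1.86,0,0,5.612]]}}

```text
clock: 2.1
tcp_pos: [0.5273, -0.2176, 0.1592]
orientation: [-0.001, 0.733, 0.68, -0.0]
wrist_force: [0.9, -0.3, -0.1]
finger_gap: 0.0002
grip_force: 0.0
```

Call:
{"op": "drive_effector", "data": {"deltas": [[0,0,0,0,0,0],[0,0,0,0,0,0]]}}

```text
clock: 2.35
tcp_pos: [0.5263, -0.2156, 0.1595]
orientation: [-0.001, 0.731, 0.683, -0.0]
wrist_force: [-0.2, 0.2, -0.6]
finger_gap: -0.0001
grip_force: 0.0
```

```bash
python3 -c "
from h import *
to([*J(-.034,-.075),.16],-.0681-np.pi/2)
snap('wrist','w0')
print(proj('w0',[[*J(-.034,-.030),.06],[*J(.024,0),.032]]))"
```

```text
shift [-0.0015  0.0014 -0.0005] rot [-0.002  -0.0014  0.0007] n 0.002
[[251.0859394  149.63994646]
 [327.35972431 103.91466077]]
```

View pics/w0.png

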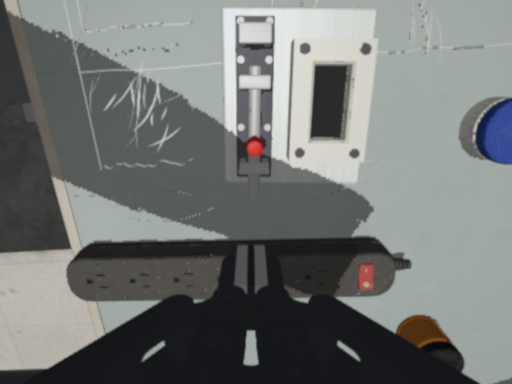

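The wrist view shows the knob at (255,148), the pocket centred near (331,102) and the fingertips at about (252,247). The knob and pocket are both about 4 px right of where I predicted them. I'll check the fingertip projection and fit the jig again from this image.

Run:
```python
from h import *
p,R,s=tcp()
print('tip',proj('w0',[p+R@[0,0,.022],p+R@[0,0.0,.003],p]))
crop('w0',210,0,390,260,3,'cw')
im=cv2.imread('pics/cw.png'); cv2.imwrite('pics/cw.png',im[:600])
```

```text
tip [[248.30949333 259.64581738]
 [248.00719522 280.81131039]
 [247.95247256 284.64415527]]
```

View pics/cw.png

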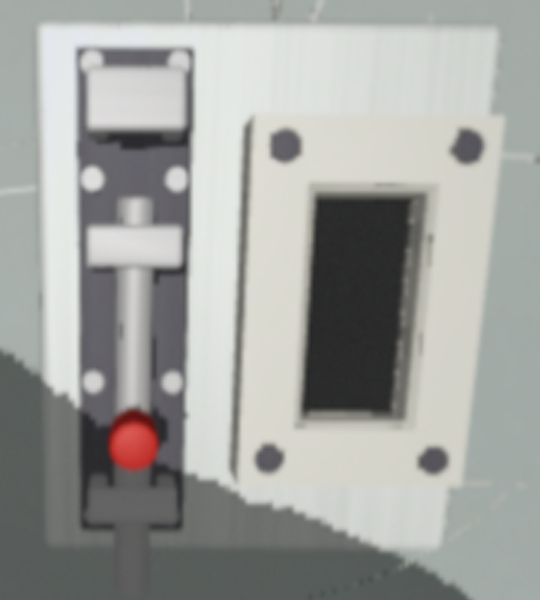

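Run:
```python
from m import *
uv=np.array([210,0])+(np.array([(255,116),(504,118),(463,487),(240,482),(311,185),(435,185),(414,427),(297,424),(40,25),(498,28),(440,549),(48,546)])+.5)/3-.5
X=[(-6,45,32),(54,45,32),(54,-45,32),(-6,-45,32),(10,28,32),(38,28,32),(38,-28,32),(10,-28,32),(-60,70,10),(60,70,10),(60,-70,10),(-60,-70,10)]
pj,r=fit('w0',X,uv,[.566,-.1447,-.068]);print(pj.round(4),r.round(1).tolist())
k=ray('w0',np.array([210,0])+(np.array([(134,443)])+.5)/3-.5,.06)[0];print(k,J(-.034,-.030))
p,R,s=tcp(); print('bias/4px mm',ray('w0',[(252.,259.6),(248.3,259.6)],p[2]-.022))
```

```text
[ 0.5695 -0.1446 -0.0717] [[-0.2, -0.3], [0.4, -0.3], [-0.4, -0.1], [-0.4, 1.2], [1.9, 2.4], [-1.3, 2.7], [-1.7, -1.4], [1.8, -0.6], [-2.0, -1.9], [3.3, -1.9], [2.4, 1.4], [-0.6, 1.9]]
[ 0.53302913 -0.17084398  0.06      ] [np.float64(0.530637387645937), np.float64(-0.17231685196888655)]
bias/4px mm [[ 0.52821673 -0.2151388   0.13800122]
 [ 0.52631763 -0.21501062  0.13800122]]
```

In the tool's units: 0.095 m is 1.9, 0.08 m is 1.6.

Call:
{"op": "drive_effector", "data": {"deltas": [[0,0.02,0.8,0,0,0],[0,0.02,1.6,0,0,0],[0,0.02,1.9,0,0,0],[0,0.02,1.9,0,0,0]]}}

```text
clock: 2.9
tcp_pos: [0.5275, -0.215, 0.0652]
orientation: [-0.001, 0.73, 0.683, -0.0]
wrist_force: [-0.4, 0.1, 0.5]
finger_gap: 0.0002
grip_force: 0.0
```

Call:
{"op": "drive_effector", "data": {"deltas": [[0.24,0,0,0,0,0],[0.48,0,0,0,0,0],[0.6,0,0,0,0,0],[0.72,0,0,0,0,0],[0.84,0,0,0,0,0],[0.94,0,0,0,0,0],[0.94,0,0,0,0,0]]}}

```text
clock: 3.78
tcp_pos: [0.5311, -0.1686, 0.065]
orientation: [-0.001, 0.731, 0.683, 0.0]
wrist_force: [0.1, -1.0, 0.5]
finger_gap: 0.0
grip_force: 0.0
```

Contact force is about 1 to 1.5 N, so the knob is moving. I'll push on to the end stop.

In the tool's units: 0.01 m is 0.2, 0.008 m is 0.16.

Call:
{"op": "drive_effector", "data": {"deltas": [[0.08,0,0,0,0,0],[0.16,0,0,0,0,0],[0.2,0,0,0,0,0],[0.2,0,0,0,0,0]]}}

```text
clock: 4.28
tcp_pos: [0.5317, -0.1595, 0.0651]
orientation: [-0.0, 0.731, 0.683, -0.0]
wrist_force: [-1.2, -3.3, -0.7]
finger_gap: -0.0
grip_force: 1.8
```

Call:
{"op": "drive_effector", "data": {"deltas": [[0.04,0,0,0,0,0],[0.04,0,0,0,0,0]]}}

```text
clock: 4.53
tcp_pos: [0.5318, -0.1592, 0.0652]
orientation: [0.001, 0.731, 0.682, -0.002]
wrist_force: [-1.7, -9.5, -1.9]
finger_gap: 0.0001
grip_force: 4.6
```

```bash
python3 -c "
from h import *
snap('scene','s1');snap('top','t1')"
```

```text
(no output)
```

The force climbed to 9.5 N with no further movement, so the bolt is on its end stop. I'll back off, lift and open.

Call:
{"op": "drive_effector", "data": {"deltas": [[-0.24,0,0,0,0,0],[-0.4,0,-0.6,0,0,0],[-0.4,0,-1.6,0,0,0],[-0.4,0,-2.4,0,0,0],[-0.4,0,-2.4,0,0,0]], "finger_gap": 0.06}}

```text
clock: 5.25
tcp_pos: [0.533, -0.1781, 0.1892]
orientation: [0.003, 0.731, 0.683, 0.002]
wrist_force: [0.9, 0.1, -0.3]
finger_gap: 0.0601
grip_force: 0.0
```

```bash
python3 -c "
from h import *
snap('top','t2')
im=cv2.imread('pics/t2.png')
h=cv2.cvtColor(im,cv2.COLOR_BGR2HSV)
m=(h[...,1]>170)&((h[...,0]<6)|(h[...,0]>174))&(h[...,2]>90)
ys,xs=np.nonzero(m[190:225,180:250]);print(len(xs),xs.mean()+180 if len(xs) else 0,ys.mean()+190 if len(xs) else 0)
print(proj('t2',[[*J(-.034,-.033+t),.06] for t in(0,.028,.032)]))
to([.4378,-.3958,.14],-.131-np.pi/2)"
```

```text
0 0 0
[[224.7643248  208.84456069]
 [212.7383965  207.89795321]
 [211.02218078 207.7628216 ]]
shift [-0.2241 -0.0792  0.0467] rot [0.0038 0.     0.0632] n 0.242
```

Call:
{"op": "drive_effector", "data": {"deltas": [[-0.9,-0.32,0,0,0,0],[-1.8,-0.64,0,0,0,0.08],[-2.7,-0.96,0.2,0.016,0,0.16],[-3.6,-1.28,0.6,0.016,0,0.252],[-4.48,-1.58,0.9,0.016,0,0.252],[-4.48,-1.58,0.9,0.016,0,0.252],[-4.48,-1.58,0.9,0.016,0,0.252]]}}

```text
clock: 6.18
tcp_pos: [0.4362, -0.3944, 0.139]
orientation: [-0.003, 0.752, 0.659, -0.001]
wrist_force: [-0.2, 0.2, -0.5]
finger_gap: 0.0602
grip_force: 0.0
```

```bash
python3 -c "
from h import *
snap('top','t3');snap('wrist','w3')
im=cv2.imread('pics/t3.png')
h=cv2.cvtColor(im,cv2.COLOR_BGR2HSV)
m=(h[...,1]>150)&((h[...,0]<6)|(h[...,0]>174))&(h[...,2]>80)
ys,xs=np.nonzero(m[190:225,180:250]);print(len(xs),xs.mean()+180 if len(xs) else 0,ys.mean()+190 if len(xs) else 0)
to([.4378,-.3958,.016],-.131-np.pi/2)
c,s=np.cos(-.1313),np.sin(-.1313)
print(proj('w3',[[.4378+c*a-s*b,-.3958+s*a+c*b,.022] for a,b in((.011,.025),(.011,-.025),(-.011,-.025),(-.011,.025))]))
p,R,s=tcp(); print('tip',proj('w3',[p+R@[0,0,.022]]))"
```

```text
20 211.05 207.75
shift [-0.0017  0.0014  0.1241] rot [-0.0042 -0.001   0.0013] n 0.124
[[265.45846957 171.10935088]
 [264.54937932 229.6750974 ]
 [238.0909014  229.62578469]
 [237.27115405 171.07985017]]
tip [[248.95451102 260.51256283]]
```

View pics/w3.png

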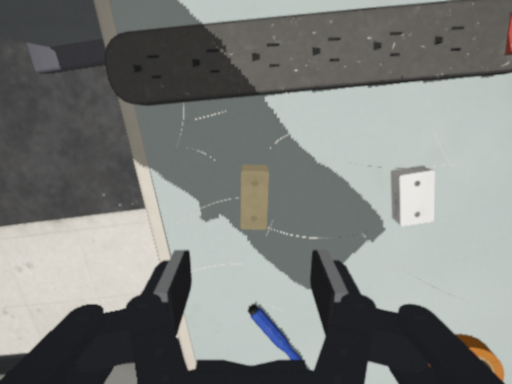

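The bolt knob reads (211.05, 207.75), which is exactly where 32 mm of travel should put it. In the wrist view the brass block is centred at (254,201), which matches the prediction plus the known camera offset of about 3 px. I'll go down, keeping the fingertips about 3 mm off the bench.

In the tool's units: 0.114 m is 2.28, 0.105 m is 2.1, -0.004 rad is -0.016.

Call:
{"op": "drive_effector", "data": {"deltas": [[-0.04,0.02,0.8,-0.016,0,0],[-0.04,0.02,1.6,-0.016,0,0],[-0.04,0.02,2.1,-0.016,0,0],[-0.04,0.02,2.28,-0.016,0,0],[-0.04,0.02,2.28,-0.016,0,0]]}}

```text
clock: 6.9
tcp_pos: [0.4375, -0.3967, 0.0265]
orientation: [-0.0, 0.751, 0.66, 0.0]
wrist_force: [0.4, -0.1, 0.2]
finger_gap: 0.0599
grip_force: 0.0
```

Call:
{"op": "drive_effector", "data": {"deltas": [[0,0,0,0,0,0],[0,0,0,0,0,0],[0,0,0,0,0,0],[0,0,0,0,0,0],[0,0,0,0,0,0],[0,0,0,0,0,0]], "finger_gap": 0.01, "force": 50}}

```text
clock: 7.65
tcp_pos: [0.4378, -0.3982, 0.0277]
orientation: [0.001, 0.752, 0.659, 0.0]
wrist_force: [0.5, 1.7, 6.3]
finger_gap: 0.0206
grip_force: 49.9
```

Call:
{"op": "drive_effector", "data": {"deltas": [[0,0,-0.2,0,0,0],[0,0,-0.6,0,0,0],[0,0,-1.4,0,0,0],[0,0,-2.2,0,0,0],[0,0,-2.2,0,0,0],[0,0,-2.2,0,0,0]]}}

```text
clock: 8.4
tcp_pos: [0.4367, -0.3971, 0.136]
orientation: [-0.0, 0.752, 0.659, -0.0]
wrist_force: [-0.4, 0.1, -1.9]
finger_gap: 0.0207
grip_force: 49.1
```

```bash
python3 -c "
from h import *
snap('wrist','w4');snap('scene','s4')
crop('w4',150,150,350,300,4,'cw4')
p,R,s=tcp()
c,q=np.cos(-.1313),np.sin(-.1313)
to([*J(.024,0),p[2]],-.0681-np.pi/2)"
```

```text
shift [0.2682 0.1203 0.0003] rot [-0.0021 -0.002  -0.063 ] n 0.294
```

View pics/cw4.png

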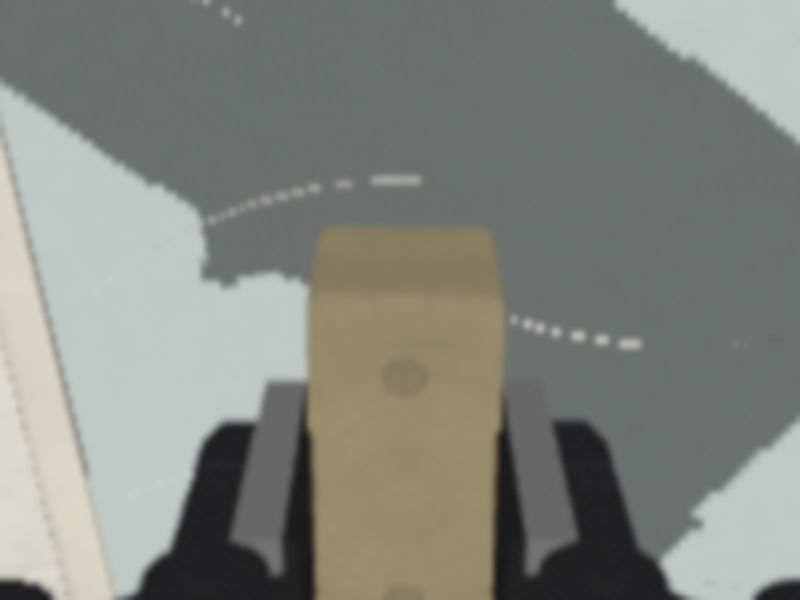

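The block is held level: its front face spans rows 207 to 223 in the full picture. I'll estimate its offset along its length, and its height, relative to the tool.

Run:
```python
from m import *
p,R,s=tcp()
uv=np.array([150,150])+(np.array([(308,293),(503,293),(492,227),(318,227)])+.5)/4-.5
def W(q):
    a,x,z,t,b=q   # tool frame: front x, y, top z (tool), pitch about tool y
    L=np.array([[0,-.011,0],[0,.011,0],[0,.011,.022],[0,-.011,.022]])
    L=L@Rt.from_euler('y',t).as_matrix().T
    return p+(L+[a,x,z])@R.T
for t in(0,.05,-.05):
    r=least_squares(lambda q:(proj('w4',W([*q,t,0]))-uv).ravel(),[.025,0,.005]);print(t,r.x.round(4),r.cost.round(2),r.fun.round(1))
g=proj('w4',[p+R@[.011,y,.022] for y in(-.0105,.0105)]);print('tip corners',g,(g-[150,150])*4)
# scene view check
c=proj('s4',[p+R@np.array([.0024+a*.025,b*.011,.003+d]) for a in(1,-1) for b in(1,-1) for d in(0,.022)]);print(c.round(0).tolist())
x0,y0=c.min(0).astype(int)-45;crop('s4',x0,y0,x0+130,y0+110,5,'cs4');print(x0,y0)
```

```text
0 [0.026  0.002  0.0077] 0.4 [-0.1  0.3  0.1  0.3 -0.4 -0.4  0.4 -0.3]
0.05 [0.0246 0.002  0.01  ] 3.6 [ 0.4  1.2 -0.3  1.1 -0.7 -1.3  0.7 -1.3]
-0.05 [0.0273 0.0019 0.0058] 1.08 [-0.5 -0.5  0.5 -0.6 -0.2  0.6  0.2  0.7]
tip corners [[226.42551221 239.04977942]
 [267.76393499 238.97578875]] [[305.70204882 356.19911767]
 [471.05573995 355.90315499]]
[[329.0, 168.0], [328.0, 178.0], [338.0, 172.0], [337.0, 182.0], [345.0, 160.0], [344.0, 170.0], [354.0, 164.0], [353.0, 174.0]]
282 114
```

View pics/cs4.png

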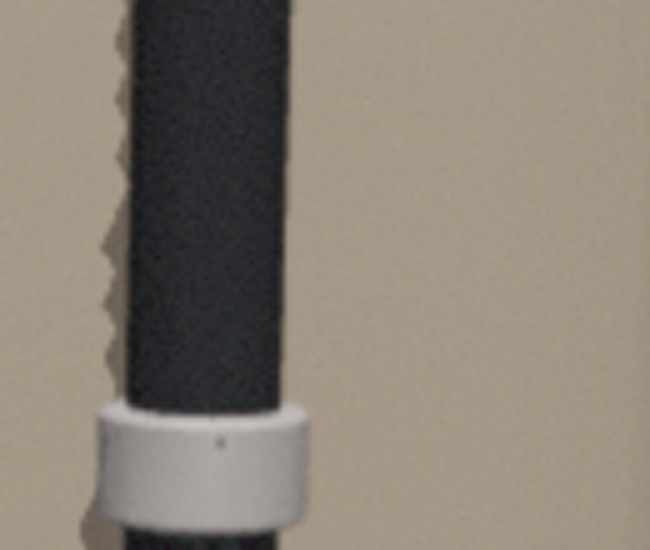

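The scene view is blocked by the arm. The wrist fit gives no tilt, and the block centre about 2 mm ahead of the TCP along tool x. Now I'll carry it over the strip with the underside at about 0.11 m.

In the tool's units: 0.11 m is 2.2, 0.07 m is 1.4, -0.063 rad is -0.252.

Call:
{"op": "drive_effector", "data": {"deltas": [[0.6,0.26,0,0,0,0],[1.4,0.62,0,0,0,0],[2.2,1,0,0,0,-0.08],[3,1.36,0,0,0,-0.16],[3.8,1.72,0,0,0,-0.252],[4.5,2.02,0,0,0,-0.252],[5,2.24,0,0,0,-0.252],[5.32,2.4,0,0,0,-0.252]]}}

```text
clock: 9.5
tcp_pos: [0.5904, -0.1478, 0.1347]
orientation: [-0.001, 0.73, 0.683, -0.001]
wrist_force: [-0.2, -0.9, -1.7]
finger_gap: 0.0206
grip_force: 49.1
```

Call:
{"op": "drive_effector", "data": {"deltas": [[0,0,0.4,0,0,0],[0,0,0.6,0,0,0],[0,0,0.6,0,0,0],[0,0,0.6,0,0,0]]}}

```text
clock: 10.0
tcp_pos: [0.5907, -0.1499, 0.1065]
orientation: [0.0, 0.731, 0.682, 0.0]
wrist_force: [-0.5, 0.2, -1.1]
finger_gap: 0.0211
grip_force: 49.1
```

```bash
python3 -c "
from h import *
snap('wrist','w5')
crop('w5',190,80,390,230,4,'cw5')
p,R,s=tcp();print(s['wrist_force'])
to([*J(.024,-.0018),.07],-.0681-np.pi/2)"
```

```text
[ 0.38770894 -0.02899302 -0.54116104]
shift [ 0.0018 -0.0007  0.0368] rot [ 0.0009  0.0003 -0.0006] n 0.037
```

View pics/cw5.png

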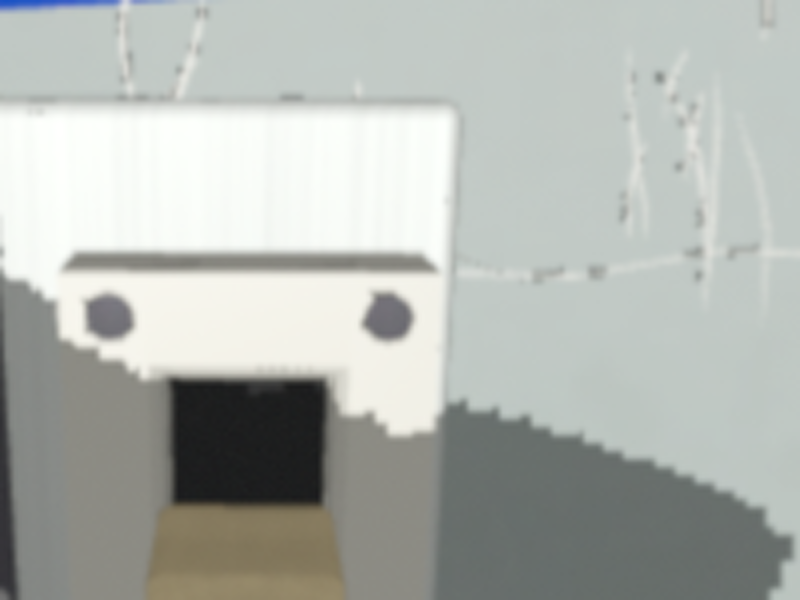

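The crop shows the pocket mouth's far edge at (149..346, 372), the nest's far screws at (109,316) and (388,316), and the block's lower front edge at (158..332, 505). I'll compare the block with the pocket inside this one image.

Run:
```python
from m import *
p,R,s=tcp(); px=lambda a:np.array([190,80])+(np.array(a)+.5)/4-.5
def jf(X): d=X[:,:2]-PJ[:2]; c,q=np.cos(PJ[2]),np.sin(PJ[2]); return np.c_[c*d[:,0]+q*d[:,1],-q*d[:,0]+c*d[:,1]].round(4)
print('mouth far L/R, nest far L/R',jf(ray('w5',px([(149,374),(346,374),(62,272),(440,272)]),.032)),'ideal y .028, .045')
zb=p[2]-.0277
for dz in(0,-.002): print('block bottom, top',jf(ray('w5',px([(158,505),(332,505)]),zb+dz)),jf(ray('w5',px([(147,575),(345,575)]),zb+.022+dz)))
```

```text
mouth far L/R, nest far L/R [[ 0.0106  0.0292]
 [ 0.0421  0.0291]
 [-0.0026  0.0456]
 [ 0.0564  0.0455]] ideal y .028, .045
block bottom, top [[0.0149 0.0243]
 [0.0368 0.0243]] [[0.0151 0.0243]
 [0.0368 0.0243]]
block bottom, top [[0.0148 0.0236]
 [0.037  0.0235]] [[0.0149 0.0234]
 [0.037  0.0234]]
```

The block sits within 1 mm of the pocket in jig x and about 1.7 mm short in y, with no visible tilt. I'll correct that while lowering.

In the tool's units: 0.036 m is 0.72, 0.028 m is 0.56.

Call:
{"op": "drive_effector", "data": {"deltas": [[0.04,0,0.3,0,0,0],[0.04,0,0.56,0,0,0],[0.04,0,0.72,0,0,0],[0.04,0,0.72,0,0,0],[0.04,0,0.72,0,0,0],[0.04,0,0.72,0,0,0]]}}

```text
clock: 10.8
tcp_pos: [0.5913, -0.1475, 0.0707]
orientation: [0.0, 0.731, 0.683, 0.0]
wrist_force: [0.5, 0.1, -1.0]
finger_gap: 0.0208
grip_force: 49.1
```

Run:
```python
from h import *
p,R,s=tcp();print(s['wrist_force'],s['qvel'].round(3));to([*J(.0243,-.0018),.07],-.0681-np.pi/2)
snap('wrist','w6');snap('top','t6');crop('w6',190,80,390,230,4,'cw6')
```

```text
[ 0.51285979  0.05213535 -0.97057392] [-0.    -0.    -0.     0.001  0.    -0.001]
shift [-0.0007 -0.0005  0.0007] rot [0.001  0.0003 0.0001] n 0.001
```

View pics/cw6.png

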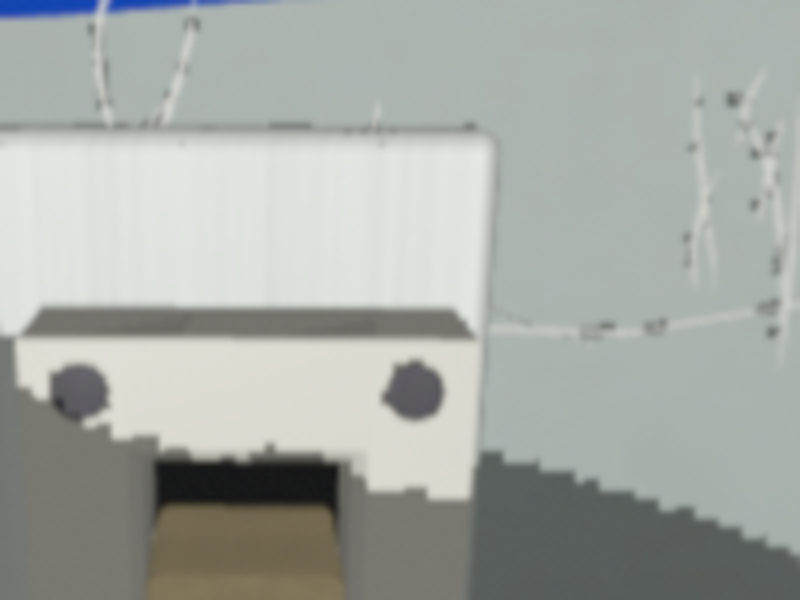

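The block's lower front edge is at (158..331, 505), the nest's far edge at (17..477, 340) and the screws at (79,391) and (415,391). One last numeric comparison.

Run:
```python
from m import *
p,R,s=tcp(); px=lambda a:np.array([190,80])+(np.array(a)+.5)/4-.5
def jf(X): d=X[:,:2]-PJ[:2]; c,q=np.cos(PJ[2]),np.sin(PJ[2]); return np.c_[c*d[:,0]+q*d[:,1],-q*d[:,0]+c*d[:,1]].round(4).tolist()
print('nest far L/R, screws',jf(ray('w6',px([(17,340),(477,340),(79,391),(415,391)]),.032)),'ideal y .045')
zb=p[2]-.0277
for dz in(0,-.002): print('block bottom, top',jf(ray('w6',px([(158,505),(331,505)]),zb+dz)),jf(ray('w6',px([(147,575),(345,575)]),zb+.022+dz)))
im=cv2.imread('pics/t6.png');h=cv2.cvtColor(im,cv2.COLOR_BGR2HSV)
m=(h[...,1]>150)&((h[...,0]<6)|(h[...,0]>174))&(h[...,2]>80);ys,xs=np.nonzero(m[190:225,180:250]);print(len(xs))
```

```text
nest far L/R, screws [[-0.0033, 0.0453], [0.0564, 0.0453], [0.0044, 0.0385], [0.0486, 0.0384]] ideal y .045
block bottom, top [[0.0152, 0.0266], [0.0371, 0.0266]] [[0.0154, 0.0266], [0.0371, 0.0266]]
block bottom, top [[0.0151, 0.0258], [0.0372, 0.0258]] [[0.0153, 0.0257], [0.0373, 0.0257]]
0
```

```bash
python3 -c "
from workcell import env
print(env.hand_in())"
```

```text
the job is handed in; nothing more can be done
None
```

I handed the job in at about 11 s. The bolt was pushed home to 32 mm of travel, and the brass block is still gripped, level, about 1 cm above the pocket and within about 1 mm of its centre by the last measurement; no verdict was returned.

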